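Clamp a seal stone in the engraving vice with one finger

ROBOT

A 6-joint arm with a two-finger parallel gripper is mounted at the origin on the work surface. World frame = base frame: x ahead of the robot, y to its left, z up, the work surface at z = 0. Lengths are in mm, angles in degrees, forces in N, time in s.
With the tool pointing down it reaches from about 350 to 850 mm from the base axis. Payload 8.1 kg.
Tool frame: the origin (TCP) lies at the very end of the fingers, on their centre line; the grasp point (between the pads) lies 19 mm behind it; z points along the fingers, y is the line along which they close (so a half turn about z gives the same grasp; the last joint's range is limited). The gripper opens to 85 mm and grips with 20 to 120 N. Pads are 22 mm wide; open, the fingers measure 114 mm over their backs; the gripper's body (76 mm by 85 mm) begins 54 mm behind the grasp point. The pads swing forward as they close: fully open they stand 13 mm farther back than shut.
Start: joints at [-69.924, 7.471, 85.268, -0, 87.261, -4.893], TCP at [253.301, -543.915, 231.292] pointing down, gripper open.
Joint ranges: [-169.43, 169.43], [-51.17, 129.36], [1.28, 143.12], [-76.62, 256.62], [0, 156.53], [-152.29, 152.29]. Speed limits (degrees/s): [136.94, 136.94, 159.86, 180, 180, 180].

INTERFACE

Orientations are given as [roll, pitch, yaw] about the fixed x, y, z axes, in that order (R = Rz(yaw) Ry(pitch) Rx(roll)).
In Python, from bench import * gives the robot as it stands.
- The arm moves only by the tool play_rows, never from a script. Its argument "increments" is a list of rows, each a list of 3 entries, a list of its own where there are three numbers: the gripper's target within -1 to 1 (fully open at 1, half-way at 0, shut at -1), then the shift along the tool's x, y, z in mm, then the turn about the tool's z in rad. A call has 1 to 12 rows; each row shifts and turns the commanded pose from where the row before left it, along the tool's axes as they then stand; what a row does not reach is not made up. A row lasts 1/12 s, in which the tool goes at most 41.7 mm and 7.16 degrees, less where a joint would pass 70% of its speed; a pose out of reach is approached as far as the arm can. A call is refused whole if a number of a shift passes 41.7 or a number of a turn 0.125, either way. A call with a gripper value outside its range is refused whole. The fingers move at their own pace and stop on an object; "force" is the grip in N (left out, the last holds). Time passes only in rows, so rows that do not move let the fingers close. It gives the time, the measured TCP pose, the force, the opening and the grip force at its end, in the units of the state.
- sense(): the state, without advancing time (a new reading comes with each control period).
- snapshot(name): name is "scene" or "side" or "wrist"; returns a dict with "color" (400x640x3 uint8, red, green, blue), "intrinsics" (3x3 intrinsics, pixels), "world_from_camera" (4x4, takes a point from camera to world coordinates). Camera axes: x right, y down, z forward; pixel columns grow to the right and rows downward; lengths in mm; the calibration is good to about 2 mm. A picture is of the moment at which its call begins. There is no depth.
- hand_in(): hands the job in; it is judged then, once.
Trained networks look in a picture, given as the dict that the camera call returned (one of the last four; its "shot" number tells which), for a name from the list of things; names that differ only in an ending like _2 or _b are one class to them, and where a whole thing is asked for, a point or a joint stands for the part that bears it (a point fixed in the world has none). Each returns a list of dicts, best first, with "p" (0 to 1); they miss things now and then, are a little off and sometimes report something else, mostly with a low value. They report only what shows in the picture. A call takes as long as a camera call. They do not tell look-alikes from the thing itself.
- find_in(query, picture): "xyz" ([x, y, z] in mm, in the coordinates of the camera as it stood for that picture, good to about 4 mm: the middle of the surface that is visible of it).
- regions_of(query, picture): "mask" (400x640 bool, what is visible of it).
- pinpoint(query, picture): "xyz" ([x, y, z] in mm, in the coordinates of the camera as it stood for that picture, good to about 4 mm: a listed point, or the origin of a listed thing).
The state is a dict: "time": time; "joint_pos": joint angles; "qd": joint speeds; "joint_efforts": joint torques, N m; "tool_pos": TCP position; "tcp_rot": TCP orientation; "ft_force": force on the tool from outside, world axes, zero at the start; "wrist_torque": the same for the moment, N m; "finger_gap": finger opening in mm; "grip_force": force on a finger pad.
Only numpy, scipy, OpenCV 4.12 (cv2) and the standard library are available. Lean on these libraries where they do the work, as an engineer would, in place of code of your own. Each camera call takes 0.05 s, during which the arm holds its last target. There are 200 camera calls.

TASK

Get the pink seal stone ready for carving, pushing only, with nothing pinched or lifted: with a fingertip push the stone along its channel, standing upright, until it is fully home against the end stop between the brass jaws. Then push the red lever round with a finger, anticlockwise seen from above, until the jaws grip the stone firmly, and come away. Leave the other seals, the paste jar and the brush rest where they are.

Things in the scene. Friction and masses are not known exactly. Their poses are not given: they have to be found in the camera images.
- vice: Seal-engraving vice fixed to the table. Its frame: origin on the table, z up, x along the loading channel towards the end stop, y across it towards the fixed jaw. Flat dark steel bed, top 20 mm above the table, covering x -100 to +70 mm, y -100 to +50 mm. It carries the guide rails, end stop, brass jaws and red lever.
- channel_mouth (a point): Middle of the channel's open end, on the bed (vice frame x = -100, y = +0.75, z = +20 mm). Two brass rails 5 mm high and 8 mm wide run from here along x = -100 to 0 mm; between them the channel is 36.5 mm wide, from y = -17.5 to +19 mm.
- stop_face (a point): Foot of the steel end stop's face (vice frame x = +30, y = 0, z = +20 mm), 31 mm wide, 25 mm high. The stone is home when its leading face touches the stop: its centre is then at x = +15 mm and its trailing face at x = 0, 3 mm proud of the jaws, so that a finger need not enter between them.
- stone: Loose pink seal stone with a dark red top band, 30 x 30 mm, 45 mm tall, about 0.11 kg, origin at the centre of its underside. It stands on the bed in the channel, about parallel to the rails, centre at x = -80 to -55 mm in the vice's frame; the rails keep it straight. Push it low, fingertip 8 to 15 mm above the bed, or it may tip; wider parts of a gripper above must not touch its top.
- fixed_jaw: Brass fixed jaw, x = +3 to +45 mm in the vice's frame, top 50 mm above the table; origin at the foot of its gripping face, at x = +24, y = +19, z = +20 mm; the face looks to the vice's -y.
- jaw: Brass sliding jaw, 27 mm long (x), 22 deep, 30 high; origin at the foot of its gripping face, in the vice's frame x = +16.5, z = +20 mm, and y = -23 mm at lever value 0. It moves to +y, 10 mm per radian of the lever, and pushes the stone against the fixed jaw; friction in the lever keeps it where it is left and holds up to about 20 N of clamping.
- lever (a joint): Angle of the red lever about its vertical pivot, rad: 0 open, 1.9 its end; grows anticlockwise seen from above, closing the jaw. At 0 it points 235 degrees anticlockwise from the vice's x axis. Starts at 0 to 0.45; the jaws meet a homed stone at about 1.2, then it goes stiff. Turning takes 0.2 N m, 3 N at 65 mm from the pivot; 8 to 15 N there clamps firmly.
- lever_pivot (a point): The lever's pivot axis at the height of the lever's arm, 52 mm above the table; in the vice's frame x = +5, y = -80 mm.
- lever_knob (a point): Centre of the black ball (22 mm across) at the lever's free end, 95 mm from the pivot, 52 mm above the table. The arm between is a flat red bar 12 mm wide, from 47 to 57 mm above the table, with free air beneath it outside the vice's bed; push on its side.
- seal_olive: Bystander: loose olive-green finished seal, 26 mm square, 93 mm tall, standing beyond the vice; origin under its centre. Leave it alone.
- seal_dark: Bystander: loose dark brown finished seal, 28 mm square, 86 mm tall, standing beyond the vice; origin under its centre. Leave it alone.
- paste_jar: Bystander: loose white lidded paste jar, 64 mm across, about 42 mm tall, on the table beside the fixed jaw; origin under its centre. Leave it alone.
- brush_rest: Bystander: loose dark wooden brush rest, 30 x 90 mm, 35 mm tall, on the table on the lever's side; origin under its centre. Leave it alone.
Things that resemble listed ones, but are neither listed nor needed, are in the scene too. There is more than one size of the stone; the job needs the smallest.

How it is judged:
By the outcome, as a careful person would: the job done as asked, in the order asked, and still so for the second after the job is handed in, with the robot touching nothing.
It also fails if it takes over 58 s, if anything falls off the work surface, if the arm or the gripper's body presses on something with over 40 N, if the wrist force passes 120 N, or if a joint passes its speed limit or range.

## Working session

There is one attempt and no reset: what is moved stays moved. The work goes in short steps, Python scripts to look and compute and a tool call to move; the robot and the scene stay as the last step left them, time stands still between calls to the robot, and variables do not carry over. Pictures are saved under pics/ and viewed, at most 10 in all, crops included, and the job is handed in when it is done.

Besides the shell and the picture viewer there is one more tool, called after "Call:" by a JSON object that holds its "fn" and its "kwargs", one argument or row to a line. play_rows: Moves the arm, as the interface text tells. Its arguments: {"type":"object","properties":{"increments":{"type":"array","items":{"type":"array"}},"force":{"type":"number"}},"required":["increments"]}

```bash
mkdir -p pics; cat > h.py <<'E'
from bench import *
import numpy as np, cv2
def w(pic,p): return (pic["world_from_camera"]@np.append(p,1))[:3]
def save(pic,n): cv2.imwrite("pics/"+n+".png",pic["color"][:,:,::-1])
E
python3 - <<'E'
from h import *
s=sense();print(s["tool_pos"],s["tcp_rot"],s["time"],s["ft_force"])
for n in["scene","side"]:
    p=snapshot(n);save(p,n+"0")
    print(n,p["world_from_camera"].round(2).tolist(),p["intrinsics"].tolist())
    for q in["channel_mouth","stop_face","stone","fixed_jaw","jaw","lever_pivot","lever_knob","seal_olive","seal_dark","paste_jar","brush_rest","vice"]:
        print(q,[(round(d["p"],2),w(p,d["xyz"]).round().tolist()) for d in pinpoint(q,p)[:3]])
E
```

```text
[ 253.10267211 -543.40564664  230.25917567] [-1.79895842e+02 -6.48469056e-03  2.49697693e+01] 0.0 [-0.1511717  -0.51947754  0.20310073]
scene [[-0.71, 0.49, -0.51, 1045.13], [0.71, 0.48, -0.52, 481.04], [-0.0, -0.73, -0.68, 689.78], [0.0, 0.0, 0.0, 1.0]] [[387.09622755342326, 0.0, 316.79634642344837], [0.0, 387.09622755342326, 199.48578484700408], [0.0, 0.0, 1.0]]
channel_mouth [(0.79, [464.0, 22.0, 23.0])]
stop_face [(0.57, [583.0, -16.0, 23.0])]
stone [(0.74, [496.0, 11.0, 21.0]), (0.73, [360.0, 52.0, -1.0]), (0.59, [466.0, 126.0, 2.0])]
fixed_jaw [(0.5, [587.0, 1.0, 22.0])]
jaw [(0.51, [572.0, -30.0, 18.0])]
lever_pivot [(0.85, [541.0, -88.0, 52.0])]
lever_knob [(0.62, [500.0, -169.0, 54.0])]
seal_olive [(0.92, [714.0, 12.0, 2.0])]
seal_dark [(0.63, [692.0, -57.0, -1.0])]
paste_jar [(0.89, [603.0, 115.0, -1.0]), (0.54, [507.0, -297.0, -1.0])]
brush_rest [(0.59, [507.0, -299.0, 2.0]), (0.48, [605.0, 112.0, -1.0])]
vice [(0.96, [562.0, -13.0, 2.0])]
side [[-1.0, -0.02, 0.04, 515.06], [-0.04, 0.5, -0.86, 802.04], [-0.01, -0.86, -0.5, 533.71], [0.0, 0.0, 0.0, 1.0]] [[498.94716694897625, 0.0, 315.14013208368993], [0.0, 498.94716694897625, 192.1169642023978], [0.0, 0.0, 1.0]]
channel_mouth [(0.93, [460.0, 25.0, 16.0])]
stop_face [(0.64, [586.0, -17.0, 17.0])]
stone [(0.95, [470.0, 130.0, -3.0]), (0.74, [494.0, 15.0, 19.0]), (0.74, [357.0, 54.0, -1.0])]
fixed_jaw [(0.62, [589.0, -1.0, 25.0])]
jaw [(0.81, [571.0, -28.0, 18.0])]
lever_pivot [(0.8, [541.0, -86.0, 54.0])]
lever_knob [(0.86, [502.0, -169.0, 51.0])]
seal_olive [(0.78, [708.0, 16.0, 5.0])]
seal_dark [(0.72, [695.0, -55.0, 1.0]), (0.26, [495.0, 14.0, 18.0])]
paste_jar [(0.7, [605.0, 115.0, 2.0])]
brush_rest [(0.23, [559.0, -6.0, 5.0])]
vice [(0.62, [558.0, -8.0, -0.0])]
```

View pics/scene0.png

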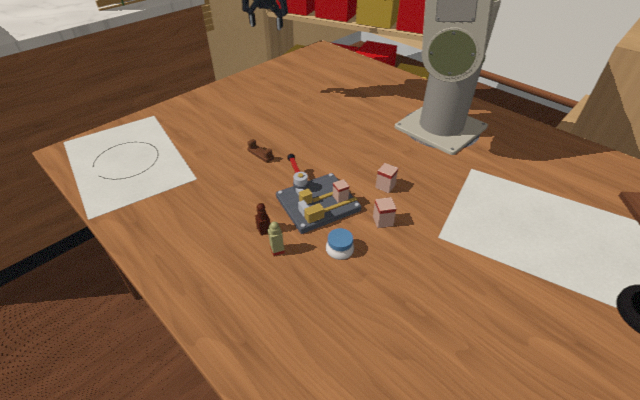

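View pics/side0.png

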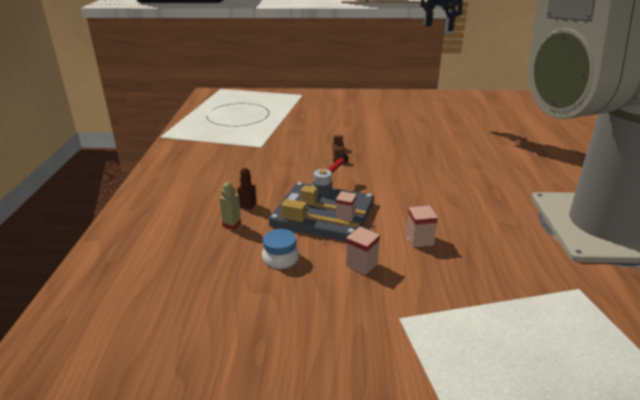

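```bash
cat > fit.py <<'E'
from scipy.optimize import least_squares
import numpy as np
V=np.array([[-100,.75],[30,0],[24,19],[5,-80],[0,0]])
W=np.array([[462,23.5],[584.5,-16.5],[588,0],[541,-87],[560,-10.5]])
def T(q,v):
    c,s=np.cos(q[2]),np.sin(q[2]);return np.array(v)@np.array([[c,s],[-s,c]])+q[:2]
def inv(q,p):
    c,s=np.cos(q[2]),np.sin(q[2]);return (np.array(p)-q[:2])@np.array([[c,-s],[s,c]])
r=least_squares(lambda q:(T(q,V)-W).ravel(),[560,-10,-.3]);q=r.x
if __name__=="__main__":
    print(q,np.degrees(q[2]),r.fun.round(1))
    for n,p in dict(stone=[495,13],jaw=[571.5,-29],knob=[501,-169],brush=[507,-298],jar=[604,115],other=[468,128],o2=[358,53],olive=[711,14],dark=[693,-56]).items():print(n,inv(q,p).round(1))
E
python3 fit.py
```

```text
[ 5.58559085e+02 -9.09267627e+00 -3.07107326e-01] -17.595953626964903 [ 1.5 -1.6  2.7 -1.7 -0.8  1.8 -1.9  0.1 -1.4  1.4]
stone [-67.3   1.8]
jaw [ 18.4 -15.1]
knob [  -6.5 -169.8]
brush [  38.2 -291. ]
jar [  5.8 132. ]
other [-127.8  103.3]
o2 [-209.9   -1.4]
olive [138.3  68.1]
dark [142.3  -4.1]
```

The scene shows the small stone standing in the channel around (340,190), with two larger look-alikes off the vice at (386,178) and (384,212). The lever points away from the jaws, its knob at about (291,157). I'll shut the gripper, turn to line up with the vice, and go above the channel mouth.

Call:
{"fn": "play_rows", "kwargs": {
  "increments": [
    [-1,[0,0,0],0.124],
    [-1,[0,0,0],0.124],
    [-1,[0,0,0],0.124],
    [-1,[0,0,0],0.124],
    [-1,[0,0,0],0.124],
    [-1,[0,0,0],0.124],
    [-1,[0,-20,0],0],
    [-1,[0,-40,0],0],
    [-1,[0,-40,0],0],
    [-1,[0,-40,0],0],
    [-1,[0,-40,0],0],
    [-1,[0,-40,0],0]
  ],
  "force": 30
}}

```text
time: 2.3
tool_pos: [320.2, -332.6, 231.3]
tcp_rot: [180.0, -0.0, -17.7]
ft_force: [0.7, -0.1, 0.4]
finger_gap: 0.2
grip_force: 0.0
```

Call:
{"fn": "play_rows", "kwargs": {
  "increments": [
    [-1,[0,-40,0],0],
    [-1,[0,-40,0],0],
    [-1,[0,-40,0],0],
    [-1,[0,-40,0],0],
    [-1,[0,-40,0],0],
    [-1,[0,-40,0],0],
    [-1,[0,-40,0],0],
    [-1,[0,-40,0],0],
    [-1,[0,-40,0],0],
    [-1,[0,-20,0],0],
    [-1,[0,0,0],0]
  ]
}}

```text
time: 3.22
tool_pos: [435.9, 31.6, 231.4]
tcp_rot: [-179.9, -0.0, -17.4]
ft_force: [0.4, -0.8, -0.6]
finger_gap: -0.0
grip_force: 0.0
```

```bash
python3 - <<'E'
from h import *; from fit import *
s=sense();print(s["tool_pos"],s["tcp_rot"],s["time"],s["ft_force"],s["finger_gap"],inv(q,s["tool_pos"][:2]))
p=snapshot("wrist");save(p,"wrist0")
for n in["channel_mouth","stop_face","stone","fixed_jaw","jaw","lever_pivot","lever_knob","vice"]:
    print(n,[(round(d["p"],2),w(p,d["xyz"]).round().tolist()) for d in pinpoint(n,p)[:3]])
E
```

```text
[435.93335966  31.56416409 231.44491594] [-1.79910960e+02 -1.27417603e-02 -1.74057381e+01] 3.2167 [ 0.36436483 -0.80459054 -0.60158966] -0.010475112249549712 [-129.17898235    1.68451672]
channel_mouth [(0.57, [463.0, 21.0, 18.0])]
stop_face [(0.93, [589.0, -17.0, 15.0])]
stone [(0.92, [360.0, 56.0, 0.0]), (0.75, [468.0, 130.0, 1.0]), (0.57, [489.0, 14.0, 19.0])]
fixed_jaw [(0.61, [591.0, -1.0, 19.0])]
jaw [(0.59, [565.0, -31.0, 24.0])]
lever_pivot [(0.73, [540.0, -84.0, 53.0])]
lever_knob [(0.95, [498.0, -169.0, 46.0])]
vice [(0.93, [560.0, -5.0, -4.0])]
```

View pics/wrist0.png

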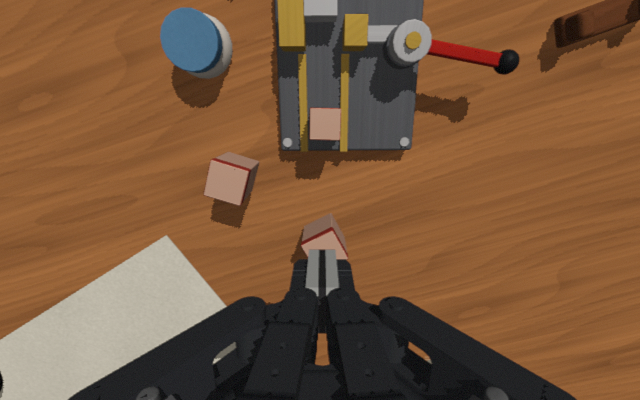

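The wrist picture shows the bed's near edge at row 149 (columns 279–412), the rails at columns 304 and 344, and the stone top at columns 310–341, rows 108–139. The lever knob is at (508,61). One large look-alike lies right beneath the fingers at (325,240), behind the mouth. I'll check these pixels against the calibration.

```bash
python3 - <<'E'
from h import *; from fit import *
p=snapshot("wrist");K=p["intrinsics"];M=p["world_from_camera"]
def px(u,v,z):
    d=M[:3,:3]@np.linalg.solve(K,[u,v,1]);o=M[:3,3];return (o+d*(z-o[2])/d[2])[:2]
V=np.vstack([V,[-100,-100],[-100,50],[5,-80]]);
W2=np.array([[462.5,22.5],[586,-16.5],[589,0],[541,-86],[560,-9],px(412,149,20),px(279,149,20),px(413,40,62)])
r=least_squares(lambda q:(T(q,V)-W2).ravel(),q);q2=r.x;print(q2.tolist(),np.degrees(q2[2]),r.fun.round(1))
for n,a in dict(mouth=(325,149,20),sl=(310,139,65),sr=(341,139,65),fl=(311,108,65),knob=(508,61,52),left=(304,150,25),right=(344,150,25)).items():print(n,px(*a).round(1),inv(q2,px(*a)).round(1))
print(inv(q2,sense()["tool_pos"][:2]))
E
```

```text
[558.9204358614254, -10.301036299726528, -0.29501833729306365] -16.903305605859526 [ 1.  -3.   1.6 -2.5 -1.6  0.9 -0.6 -2.3 -1.1 -1.3  0.6  2.8 -1.8  1.8
  1.8  3.6]
mouth [463.7  14.8] [-98.5  -3.7]
sl [483.5  24.5] [-82.3  11.4]
sr [474.2  -4.6] [-82.7 -19.2]
fl [510.9  14.4] [-53.2   9.7]
knob [ 494.5 -177.4] [ -13.1 -178.6]
left [470.4  37.5] [-98.6  20. ]
right [456.8  -5.4] [-99.2 -25. ]
[-129.14501058   -0.19790103]
```

Position is consistent to a few mm. The fingers run above the rails, so that is enough. Descending behind the stone, in front of the look-alike.

Call:
{"fn": "play_rows", "kwargs": {
  "increments": [
    [-1,[2,0,20],0],
    [-1,[2,1,35],0],
    [-1,[2,0,35],0],
    [-1,[2,0,35],0],
    [-1,[2,0,35],0],
    [-1,[0,0,25],0],
    [-1,[0,0,14],0],
    [-1,[0,0,0],0],
    [-1,[0,0,0],0]
  ]
}}

```text
time: 4.47
tool_pos: [443.8, 23.6, 31.9]
tcp_rot: [180.0, 0.1, -17.7]
ft_force: [0.9, -0.5, -0.2]
finger_gap: 0.3
grip_force: 0.0
```

```bash
python3 - <<'E'
from h import *
s=sense();print(s["tool_pos"],s["tcp_rot"],s["ft_force"])
p=snapshot("wrist");save(p,"wrist1");p2=snapshot("side");c=p2["color"][120:290,200:460]
cv2.imwrite("pics/side1.png",cv2.resize(c,None,fx=3,fy=3,interpolation=cv2.INTER_CUBIC)[:, :, ::-1])
E
```

```text
[443.79061815  23.56917946  31.85536713] [ 1.79970070e+02  1.12784914e-01 -1.76898677e+01] [ 0.87600564 -0.53468058 -0.1803985 ]
```

View pics/wrist1.png

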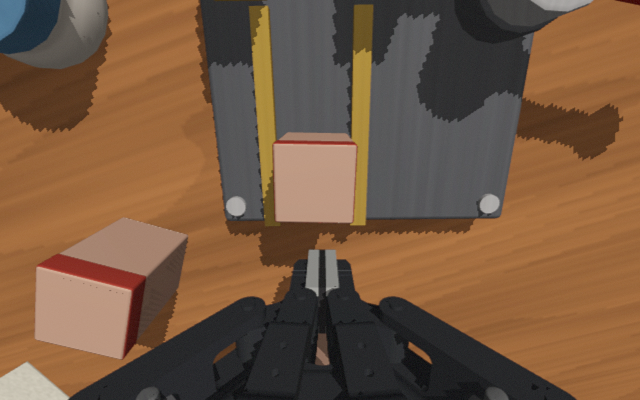

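View pics/side1.png

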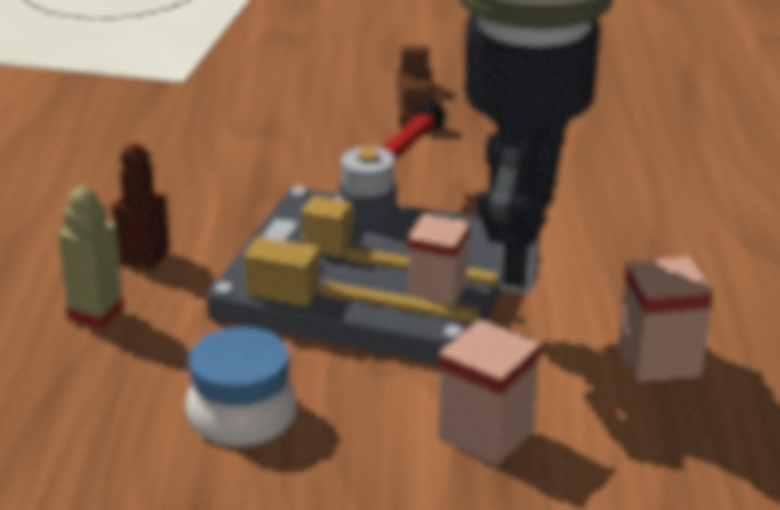

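The stone stands straight, and the fingers are about 3 mm off its midline (finger at column 322, channel and stone at 315). Correcting that and pushing.

Call:
{"fn": "play_rows", "kwargs": {
  "increments": [
    [-1,[8,-3,0],0],
    [-1,[10,0,0],0],
    [-1,[5,0,0],0],
    [-1,[4,0,0],0],
    [-1,[4,0,0],0],
    [-1,[5,0,0],0],
    [-1,[5,0,0],0],
    [-1,[5,0,0],0],
    [-1,[5,0,0],0],
    [-1,[5,0,0],0],
    [-1,[4,0,0],0],
    [-1,[0,0,0],0]
  ]
}}

```text
time: 5.57
tool_pos: [503.5, 8.2, 32.4]
tcp_rot: [-180.0, -0.0, -17.7]
ft_force: [0.4, 1.1, 0.4]
finger_gap: 0.4
grip_force: 0.0
```

```bash
python3 - <<'E'
from h import *
s=sense();print(s["tool_pos"],s["tcp_rot"],s["ft_force"])
p=snapshot("wrist");save(p,"wrist2")
E
```

```text
[503.5152494    8.15317206  32.40105399] [-1.79998244e+02 -3.89392242e-02 -1.76694254e+01] [0.41961647 1.08755902 0.40505403]
```

View pics/wrist2.png

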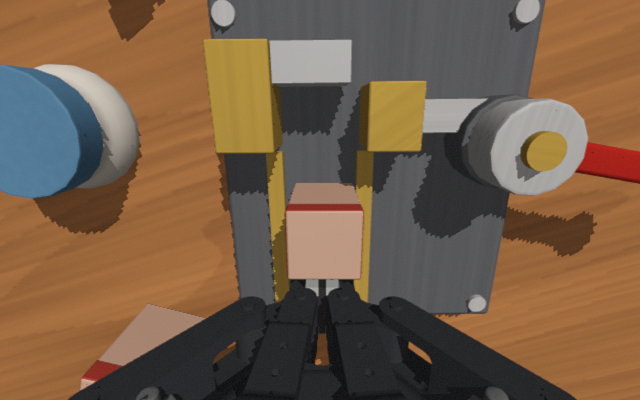

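The stone (287–363, 205–278) is upright and straight, with the fingers behind it. The jaws are ahead, at columns 275 and 365. I'll continue pushing, slower toward the end.

Call:
{"fn": "play_rows", "kwargs": {
  "increments": [
    [-1,[4,0,0],0],
    [-1,[5,0,0],0],
    [-1,[5,0,0],0],
    [-1,[5,0,0],0],
    [-1,[5,0,0],0],
    [-1,[5,0,0],0],
    [-1,[4,0,0],0],
    [-1,[3,0,0],0],
    [-1,[2,0,0],0],
    [-1,[2,0,0],0],
    [-1,[0,0,0],0]
  ]
}}

```text
time: 6.53
tool_pos: [541.0, -3.7, 32.3]
tcp_rot: [-180.0, -0.0, -17.7]
ft_force: [1.2, 1.1, 0.9]
finger_gap: -0.2
grip_force: 0.0
```

Call:
{"fn": "play_rows", "kwargs": {
  "increments": [
    [-1,[1,0,0],0],
    [-1,[1,0,0],0],
    [-1,[1,0,0],0],
    [-1,[0,0,0],0]
  ]
}}

```text
time: 6.87
tool_pos: [543.7, -4.6, 32.3]
tcp_rot: [-180.0, -0.0, -17.7]
ft_force: [-0.4, 0.7, -0.1]
finger_gap: 0.1
grip_force: 0.2
```

```bash
python3 - <<'E'
from h import *
s=sense();print(s["tool_pos"],s["tcp_rot"],s["ft_force"])
p=snapshot("wrist");save(p,"wrist3")
E
```

```text
[543.69761737  -4.56787479  32.32265646] [-1.79997651e+02 -7.43593015e-03 -1.76547336e+01] [-0.35381513  0.72880722 -0.08911648]
```

View pics/wrist3.png

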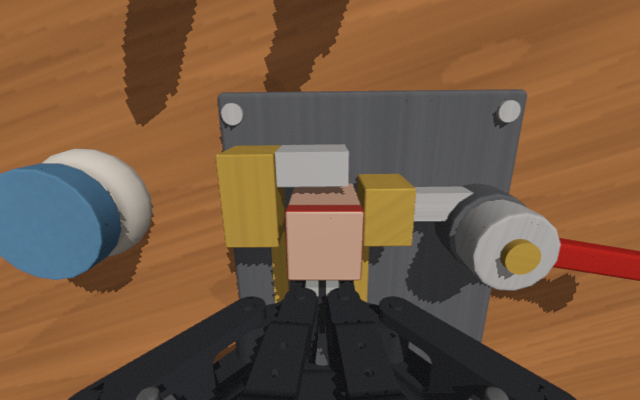

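The stone's top is at rows 205–278 between the jaws, close to the stop (front edge at row 185) but with no contact force yet. I'll creep on, watching the force.

Call:
{"fn": "play_rows", "kwargs": {
  "increments": [
    [-1,[1,0,0],0],
    [-1,[1,0,0],0],
    [-1,[1,0,0],0],
    [-1,[0,0,0],0]
  ]
}}

```text
time: 7.25
tool_pos: [546.7, -5.5, 32.3]
tcp_rot: [-180.0, -0.0, -17.7]
ft_force: [0.0, -0.1, -0.0]
finger_gap: 0.2
grip_force: 0.0
```

Call:
{"fn": "play_rows", "kwargs": {
  "increments": [
    [-1,[1,0,0],0],
    [-1,[1,0,0],0],
    [-1,[0,0,0],0]
  ]
}}

```text
time: 7.5
tool_pos: [548.1, -6.1, 32.2]
tcp_rot: [180.0, 0.0, -17.7]
ft_force: [-2.1, -0.1, 1.8]
finger_gap: -0.2
grip_force: 1.3
```

Call:
{"fn": "play_rows", "kwargs": {
  "increments": [
    [-1,[1,0,0],0],
    [-1,[1,0,0],0],
    [-1,[0,0,0],0]
  ]
}}

```text
time: 7.75
tool_pos: [548.2, -6.1, 31.8]
tcp_rot: [180.0, 0.3, -17.6]
ft_force: [-12.0, 3.6, 8.4]
finger_gap: 0.1
grip_force: 6.1
```

Contact built up to 12 N with the TCP 11 mm behind the vice's x = 0, which is what a homed stone should give. Backing off, rising, and moving over to the lever's clockwise side.

Call:
{"fn": "play_rows", "kwargs": {
  "increments": [
    [-1,[-5,0,0],0],
    [-1,[-12,0,0],0],
    [-1,[0,0,-20],0],
    [-1,[0,0,-35],0],
    [-1,[0,0,-30],0],
    [-1,[0,0,0],0]
  ]
}}

```text
time: 8.25
tool_pos: [538.7, -1.9, 124.7]
tcp_rot: [-179.9, -0.7, -17.7]
ft_force: [1.1, 0.3, 0.9]
finger_gap: -0.0
grip_force: 0.0
```

```bash
python3 - <<'E'
from h import *; from fit import *
s=sense();print(s["tool_pos"],s["tcp_rot"],s["ft_force"],inv(q,s["tool_pos"][:2]))
p=snapshot("wrist");save(p,"wrist4");K=p["intrinsics"]
for n in["stone","stop_face","lever_pivot","lever_knob"]:
    for d in pinpoint(n,p)[:2]:print(n,round(d["p"],2),w(p,d["xyz"]).round(),inv(q,w(p,d["xyz"])[:2]).round(1))
E
```

```text
[538.65481803  -1.94878262 124.71554323] [-179.86443695   -0.6500639   -17.65591947] [1.12265378 0.3187715  0.93135307] [-21.13260354   0.7925343 ]
stone 0.96 [569. -10.  22.] [9.8 2.1]
stone 0.57 [468. 127.   1.] [-128.   102.4]
stop_face 0.79 [588. -17.  18.] [30.5  1.2]
lever_pivot 0.66 [539. -88.  54.] [  5. -81.]
lever_knob 0.61 [ 492. -169.   49.] [ -15.2 -172.1]
lever_knob 0.44 [541. -85.  55.] [  6.2 -77.8]
```

View pics/wrist4.png

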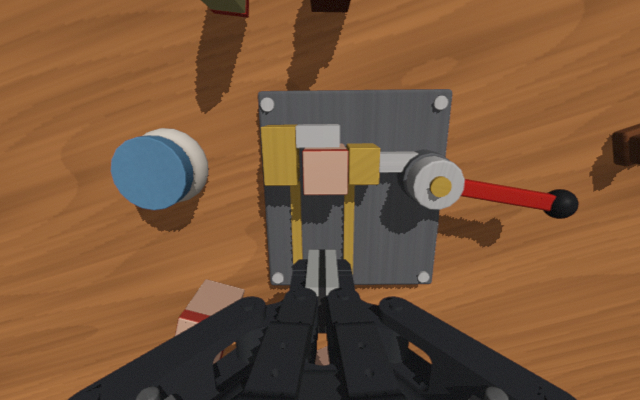

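The stone is home against the stop (top edge at row 149) and about 3 mm proud of the jaws. The lever runs from (440,186) to (562,203), about 262°, matching the estimate.

Call:
{"fn": "play_rows", "kwargs": {
  "increments": [
    [-1,[-5,20,0],0],
    [-1,[-5,40,0],0],
    [-1,[-5,40,0],0],
    [-1,[0,25,0],0],
    [-1,[0,15,0],0.07],
    [-1,[0,0,20],0.07],
    [-1,[0,0,35],0],
    [-1,[0,0,20],0],
    [-1,[0,0,9],0],
    [-1,[0,0,0],0],
    [-1,[0,0,0],0]
  ]
}}

```text
time: 9.42
tool_pos: [476.7, -130.1, 32.8]
tcp_rot: [180.0, 0.1, -25.7]
ft_force: [-0.4, 0.5, -0.5]
finger_gap: 0.4
grip_force: 0.0
```

```bash
python3 - <<'E'
from h import *; from fit import *
s=sense();print(s["tool_pos"],s["tcp_rot"],s["ft_force"],inv(q,s["tool_pos"][:2]))
p=snapshot("wrist");save(p,"wrist5")
E
```

```text
[ 476.7162585  -130.07565659   32.77913604] [ 1.79990802e+02  1.11826145e-01 -2.56689748e+01] [-0.36758063  0.53321301 -0.48974281] [ -41.44009924 -140.06372793]
```

View pics/wrist5.png

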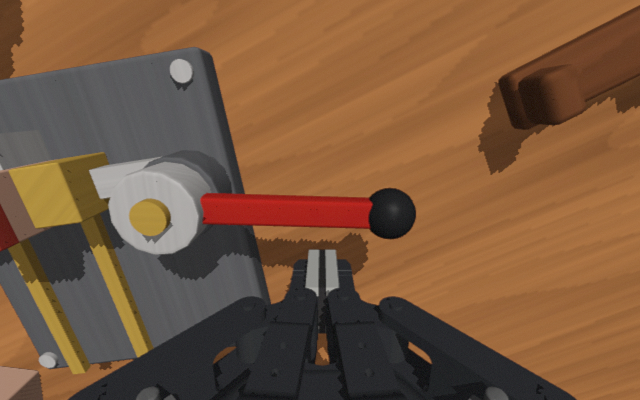

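The bar (203–370, row 210) lies square to the fingertips at about 66 mm radius, with a 20 mm gap. I'll close the gap and then push round on an arc about the pivot.

Call:
{"fn": "play_rows", "kwargs": {
  "increments": [
    [-1,[10,0,-2],0],
    [-1,[8,0,0],0],
    [-1,[4,1,0],-0.06],
    [-1,[4,1,0],-0.06],
    [-1,[4,1,0],-0.06],
    [-1,[4,1,0],-0.06],
    [-1,[4,1,0],-0.06],
    [-1,[4,1,0],-0.06],
    [-1,[4,1,0],-0.06],
    [-1,[4,1,0],-0.06],
    [-1,[4,1,0],-0.06],
    [-1,[0,0,0],0]
  ]
}}

```text
time: 10.47
tool_pos: [528.1, -154.7, 36.7]
tcp_rot: [179.9, -0.1, 5.4]
ft_force: [0.8, -0.4, -0.8]
finger_gap: -0.1
grip_force: 0.0
```

Call:
{"fn": "play_rows", "kwargs": {
  "increments": [
    [-1,[2,0.5,0],-0.03],
    [-1,[2,0.5,0],-0.03],
    [-1,[2,0.5,0],-0.03],
    [-1,[0,0,0],0]
  ]
}}

```text
time: 10.8
tool_pos: [533.5, -155.4, 36.3]
tcp_rot: [179.9, -0.1, 10.4]
ft_force: [-0.5, -0.3, 0.1]
finger_gap: -0.1
grip_force: 0.3
```

```bash
python3 - <<'E'
from h import *; from fit import *
s=sense();print(s["tool_pos"],s["tcp_rot"],s["ft_force"],inv(q,s["tool_pos"][:2]))
E
```

```text
[ 533.45375101 -155.44201977   36.31968698] [ 1.79937741e+02 -6.84017286e-02  1.03907666e+01] [-0.5178794  -0.3193378   0.06656027] [  20.31107744 -147.09136022]
```

Call:
{"fn": "play_rows", "kwargs": {
  "increments": [
    [-1,[2,0.5,0],-0.03],
    [-1,[2,0.5,0],-0.03],
    [-1,[2,0.5,0],-0.03]
  ]
}}

```text
time: 11.05
tool_pos: [539.1, -155.7, 36.0]
tcp_rot: [179.9, -0.0, 15.5]
ft_force: [-3.5, -1.7, 2.6]
finger_gap: -0.2
grip_force: 1.6
```

Call:
{"fn": "play_rows", "kwargs": {
  "increments": [
    [-1,[1.5,0,0],-0.02],
    [-1,[1.5,0,0],-0.02]
  ]
}}

```text
time: 11.22
tool_pos: [542.0, -154.9, 35.9]
tcp_rot: [179.9, -0.0, 17.8]
ft_force: [-2.8, -2.3, 0.7]
finger_gap: -0.3
grip_force: 1.6
```

Contact, at about 4 N (free turning). Pressing on until it stiffens.

Call:
{"fn": "play_rows", "kwargs": {
  "increments": [
    [-1,[1.5,0,0],-0.02],
    [-1,[1.5,0,0],-0.02]
  ]
}}

```text
time: 11.38
tool_pos: [544.3, -154.1, 35.6]
tcp_rot: [180.0, 0.1, 20.2]
ft_force: [-6.9, -7.8, 3.9]
finger_gap: -0.2
grip_force: 4.4
```

Call:
{"fn": "play_rows", "kwargs": {
  "increments": [
    [-1,[1.5,0,0],-0.02],
    [-1,[1,0,0],-0.02]
  ]
}}

```text
time: 11.55
tool_pos: [545.9, -154.1, 35.5]
tcp_rot: [179.9, 0.2, 22.5]
ft_force: [-11.3, -11.9, 6.1]
finger_gap: 0.0
grip_force: 6.9
```

```bash
python3 - <<'E'
from h import *; from fit import *
s=sense();print(s["tool_pos"],s["tcp_rot"],s["ft_force"],inv(q,s["tool_pos"][:2]))
p=snapshot("wrist");save(p,"wrist6")
E
```

```text
[ 545.91864828 -154.0778097    35.53671939] [1.79923563e+02 1.63515408e-01 2.24789303e+01] [-11.34207187 -11.94896909   6.0876407 ] [  31.78036312 -142.02280825]
```

View pics/wrist6.png

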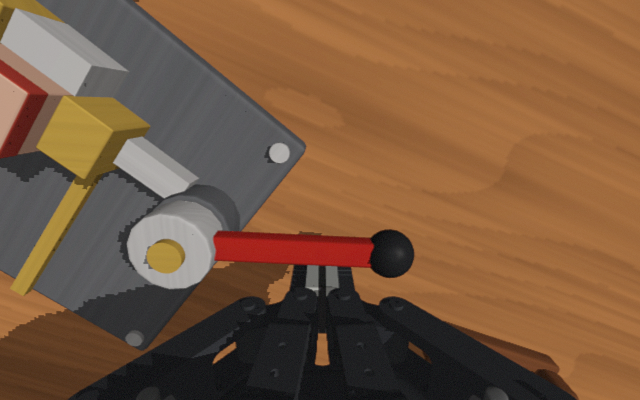

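The bar (215–370, row 247) is pressed with about 16 N and has gone stiff. The lever is at about 1.3 rad and the jaw is against the stone. Coming away.

Call:
{"fn": "play_rows", "kwargs": {
  "increments": [
    [-1,[0,0,0],0],
    [-1,[-4,0,0],0],
    [-1,[-10,0,0],0],
    [-1,[-12,0,0],0],
    [-1,[0,0,-20],0],
    [-1,[0,0,-40],0],
    [-1,[0,0,-40],0],
    [-1,[0,0,-30],0],
    [-1,[0,0,0],0]
  ]
}}

```text
time: 12.35
tool_pos: [526.9, -163.8, 173.8]
tcp_rot: [179.5, -0.5, 22.5]
ft_force: [1.3, -0.3, 0.7]
finger_gap: 0.1
grip_force: 0.0
```

```bash
python3 - <<'E'
from h import *; from fit import *
s=sense();print(s["time"],s["tool_pos"],s["ft_force"])
for c in["wrist","scene","side"]:
  p=snapshot(c)
  for n in["stone","jaw","stop_face","fixed_jaw","lever_pivot","lever_knob","paste_jar","brush_rest","seal_olive","seal_dark"]:
    for d in pinpoint(n,p)[:1 if n!="stone" else 3]:
      x=w(p,d["xyz"]);print(c,n,round(d["p"],2),x.round(),inv(q,x[:2]).round(1))
E
```

```text
12.35 [ 526.85375696 -163.82246138  173.79601743] [ 1.31872595 -0.29056813  0.72576654]
wrist stone 0.97 [569.  -4.  22.] [8.  8.4]
wrist stone 0.62 [358.  52.  -2.] [-209.2   -2.6]
wrist jaw 0.59 [565. -24.  21.] [ 10.1 -12. ]
wrist stop_face 0.69 [589. -19.  16.] [32.1 -0.5]
wrist lever_pivot 0.83 [540. -87.  54.] [  5.6 -80.2]
wrist lever_knob 0.61 [ 567. -176.   47.] [  59.  -156.6]
wrist paste_jar 0.58 [588. -18.  17.] [31.   0.4]
wrist brush_rest 0.81 [ 508. -294.   -2.] [  37.7 -286.6]
wrist seal_dark 0.35 [ 508. -295.   -1.] [  37.8 -287.6]
scene stone 0.92 [466. 125.  -2.] [-129.    99.8]
scene stone 0.71 [575.  -9.  22.] [15.6  4.6]
scene stone 0.65 [361.  50.   1.] [-206.5   -3.8]
scene jaw 0.74 [693. -56.   1.] [142.5  -4.2]
scene stop_face 0.89 [586. -17.  25.] [28.2  1.1]
scene fixed_jaw 0.61 [588.   0.  23.] [25.5 17.8]
scene lever_pivot 0.7 [539. -89.  52.] [  5.9 -82.2]
scene lever_knob 0.7 [ 569. -180.   54.] [  61.4 -159.6]
scene paste_jar 0.82 [601. 115.  -1.] [  3.1 130.9]
scene brush_rest 0.85 [ 507. -297.   -1.] [  37.8 -289.8]
scene seal_olive 0.67 [712.  12.  -2.] [139.4  66.7]
scene seal_dark 0.7 [692. -54.  -3.] [141.   -2.9]
side stone 0.81 [575.  -6.  20.] [14.7  7.5]
side stone 0.67 [ 505. -298.   -0.] [  36.  -291.3]
side stone 0.57 [470. 130.  -2.] [-126.2  106.2]
side jaw 0.48 [572. -19.  19.] [15.8 -5.8]
side stop_face 0.87 [586. -14.  20.] [27.8  3.6]
side fixed_jaw 0.6 [586.   1.  23.] [22.7 18.1]
side lever_pivot 0.8 [546. -84.  54.] [ 10.6 -75.5]
side lever_knob 0.74 [ 573. -173.   50.] [  63.2 -152.3]
side paste_jar 0.85 [606. 117.   2.] [  7.5 134.2]
side brush_rest 0.54 [ 506. -296.    1.] [  36.4 -289.2]
side seal_olive 0.55 [706.  15.   3.] [133.1  67.9]
```

The stone sits at about x = 15 in the vice, clamped against the fixed jaw. The lever stayed at about 1.25 rad, and the bystanders are where they were.

```bash
python3 -c "
from h import *
print(hand_in())"
```

```text
the job is handed in; nothing more can be done
None
```

The stone was pushed upright to the end stop, the lever was closed with about 16 N until the jaws held the stone, and the arm was clear with the bystanders unmoved when I handed in at about 12.5 s; no verdict came back.

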